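Preset the blue ball valve on the fittings test bench

ROBOT

A 7-joint arm with a two-finger parallel gripper is mounted at the origin on the work surface. World frame = base frame: x ahead of the robot, y to its left, z up, the work surface at z = 0. Lengths are in m, angles in rad, forces in N, time in s.
With the tool pointing down it reaches from about 0.425 to 0.925 m from the base axis. Payload 6.8 kg.
Tool frame: the origin (TCP) lies midway between the tips of the shut fingers; the grasp point (between the pads) lies 19 mm behind it; z points along the fingers, y is the line along which they close (so a half turn about z gives the same grasp; the last joint's range is limited). The gripper opens to 85 mm and grips with 20 to 120 N. Pads are 22 mm wide; open, the fingers measure 114 mm over their backs; the gripper's body (76 mm by 85 mm) begins 54 mm behind the grasp point. The pads swing forward as they close: fully open they stand 13 mm farther back than shut.
Start: joints at [-0.108, 0.477, 0.022, 1.555, -0.011, 1.109, -0.083], TCP at [0.675, 0, 0.205] pointing down, gripper open.
Joint ranges: [-2.96, 2.96], [-0.34, 2.1], [-1.41, 1.46], [0.24, 2.44], [-1.37, 4.51], [0.17, 1.92], [-2.96, 2.96]. Speed limits (rad/s): [2.39, 2.39, 3.14, 3.14, 3.14, 3.14, 3.14].

INTERFACE

Orientations are given as a unit quaternion [w, x, y, z].
In Python, from station import readout, imaging, hand_in gives the robot as it stands.
- The arm moves only by the tool drive_tool, never from a script. Its argument "series" is a list of rows, each a list of 5 numbers: the shift along the tool's x, y, z in cm, then the turn about the tool's z in degrees, then the closure, from -1 (fully open) to 1 (shut). A call has 1 to 8 rows; each row shifts and turns the commanded pose from where the row before left it, along the tool's axes as they then stand; what a row does not reach is not made up. A row lasts 1/10 s, in which the tool goes at most 50 mm and 8.59 degrees, less where a joint would pass 70% of its speed; a pose out of reach is approached as far as the arm can. A call with a gripper value outside its range is refused whole. The fingers move at their own pace and stop on an object; "squeeze" is the grip in N (left out, the last holds). Time passes only in rows, so rows that do not move let the fingers close. It gives the time, the measured TCP pose, the force, the opening and the grip force at its end, in the units of the state.
- readout.get_obs(): the state, without advancing time (a new reading comes with each control period).
- imaging.read_camera(name): name is "scene" or "side" or "wrist"; returns the picture (384x512x3 uint8, red, green, blue); there is no depth.
- imaging.camera_model(name): a dict with "vfov" (degrees; the focal length in pixels is half the picture's height over the tangent of half this angle, whatever the lens; pixels are square), "cx", "cy" (the principal point, pixels), "xyz" and "orientation" of the camera in the world. Camera axes: x right, y down, z forward; pixel columns grow to the right and rows downward; lengths in m; the calibration is good to about 2 mm. A picture is of the moment at which its call begins: read the wrist's pose just before it. camera_model takes no time and is no camera call; for the wrist camera it gives the pose at the moment of the call.
- hand_in(): hands the job in; it is judged then, once.
Trained networks look in the newest picture that a camera, given by its name, has taken for a name from the list of things; names that differ only in an ending like _2 or _b are one class to them, and where a whole thing is asked for, a point or a joint stands for the part that bears it (a point fixed in the world has none). Each returns a list of dicts, best first, with "conf" (0 to 1); they miss things now and then, are a little off and sometimes report something else, mostly with a low value. They report only what shows in the picture. A call takes as long as a camera call.
- imaging.cut_out(thing, camera): "mask" (384x512 bool, what is visible of it) and "centre" ([column, row] in pixels, amid what is visible of it).
The state is a dict: "t": time; "q": joint angles; "joint_vel": joint speeds; "joint_torque": joint torques, N m; "eef_pos": TCP position; "tool_rot": TCP orientation; "contact_force": force on the tool from outside, world axes, zero at the start; "torque": the same for the moment, N m; "gripper_width": opening from 0.0 (shut) to 1.0 (fully open); "grasp_force": force on a finger pad.
Only numpy, scipy, OpenCV 4.12 (cv2) and the standard library are available. Lean on these libraries where they do the work, as an engineer would, in place of code of your own. Each camera call takes 0.05 s, during which the arm holds its last target. There are 200 camera calls.

TASK

Before the leak test, turn the lever of the blue-handled ball valve until it lies directly over the yellow setting tab on its own dial, then let go of it. Leave the lever of the red-handled valve as it is.

Things in the scene. Friction and masses are not known exactly. Their poses are not given: they have to be found in the camera images.
- blue_grip (a point): Grip point of the blue lever, a straight level plastic bar 18 mm wide, 22 mm high (underside 114, top 136 mm above the bench), reaching 150 mm out from the valve's upright stem; hub 46 mm across, top 140 mm. The point is mid-section, 120 mm from the stem axis, 125 mm above the bench; x axis outward along the lever, z up. Below it: grey pipe, top 72 mm, light-blue nuts, top 86 mm.
- blue_lever (a joint): Angle of the blue lever about the upright stem, rad: 0 (a stop) lying over the grey pipe on the side nearer the robot, growing counter-clockwise seen from above to 1.57 (a stop). Starts at 0 to 0.4; the tab lies at 0.75 to 1.35. Friction takes about 4 N at the grip point and holds it where left. The valve is bolted down, at the robot's left or right, turned up to 17 degrees.
- blue_mark: Yellow setting tab of the blue valve, fixed: an arrow-shaped plate 4 mm thick, 28 mm wide, below the level of the lever (its top 102 mm above the bench), reaching 90 mm out from the stem axis. Origin on the stem (turning) axis, 98 mm above the bench; its x axis points outward along the arrow, the direction the lever must take; z up.
- red_grip (a point): The same point on the red lever of the other, otherwise equal valve, which has its own yellow tab: to be left alone. The stems are at least 300 mm apart. Two loose pipe fittings, under 65 mm high, stand on the bench near the valves, lower than anything to be touched.

How it is judged:
At the end, for the whole second after the job is handed in: The blue lever points within 10 degrees of the direction of its yellow tab, and the red lever's grip point is within 20 mm of where it started (angle between the x axis of blue_grip and the x axis of blue_mark, either way round below 0.1745 rad and distance of red_grip from where it was at the start of the episode below 0.02 m); the robot touches nothing.
It fails at once if the red lever is moved (its grip point by more than 20 mm) (distance of red_grip from where it was at the start of the episode above 0.02 m).
It also fails if it takes over 30 s, if anything falls off the work surface, if the arm or the gripper's body presses on something with over 40 N, if the wrist force passes 120 N, or if a joint passes its speed limit or range.

## Working session

There is one attempt and no reset: what is moved stays moved. The work goes in short steps, Python scripts to look and compute and a tool call to move; the robot and the scene stay as the last step left them, time stands still between calls to the robot, and variables do not carry over. Pictures are saved under pics/ and viewed, at most 10 in all, crops included, and the job is handed in when it is done.

Besides the shell and the picture viewer there is one more tool, called as name([rows], argument=value, ...), one row to a line, values as JSON. drive_tool: Moves the arm, as the interface text tells. Its arguments: {"type":"object","properties":{"series":{"type":"array"},"squeeze":{"type":"number"}},"required":["series"]}

```bash
mkdir -p pics; cat > h.py <<'E'
import numpy as np, cv2
from scipy.spatial.transform import Rotation as R
from station import readout, imaging
def ray(cam,px):
    m=imaging.camera_model(cam); f=192/np.tan(np.radians(m['vfov'])/2)
    w,x,y,z=m['orientation']; r=R.from_quat([x,y,z,w])
    p=np.atleast_2d(np.array(px,float))
    d=np.c_[(p[:,0]-m['cx'])/f,(p[:,1]-m['cy'])/f,np.ones(len(p))]
    return np.array(m['xyz']),r.apply(d)
def at_z(cam,px,z):
    o,d=ray(cam,px); return o+d*((z-o[2])/d[:,2])[:,None]
E
python3 - <<'E'
from h import *
ims=[]
for c in ['scene','side']:
    im=imaging.read_camera(c); ims.append(im)
    cv2.imwrite(f'pics/{c}.png',cv2.cvtColor(im,cv2.COLOR_RGB2BGR))
    m=imaging.camera_model(c); print(c,m)
    for t,z in [('blue_lever',.136),('blue_mark',.102),('red_grip',.136),('blue_grip',.125)]:
        for r in imaging.cut_out(t,c)[:2]:
            mk=r['mask']; n=mk.sum()
            ys,xs=np.nonzero(mk)
            print(t,round(r['conf'],2),r['centre'],n,at_z(c,[r['centre']],z).round(3), (xs.min(),xs.max(),ys.min(),ys.max()) if n else '')
E
```

```text
scene {'vfov': 45.03934237307626, 'cx': 251.12729257069554, 'cy': 184.84518776648548, 'xyz': array([ 1.13975639, -0.59986875,  0.66007262]), 'orientation': array([-0.42787617,  0.81626818,  0.33873303, -0.18944176])}
blue_lever 0.78 [304.1, 137.8] 689 [[0.53  0.156 0.136]] (np.int64(265), np.int64(327), np.int64(126), np.int64(151))
blue_mark 0.63 [304.4, 154.0] 281 [[0.543 0.145 0.102]] (np.int64(287), np.int64(329), np.int64(149), np.int64(157))
red_grip 0.74 [174.3, 203.0] 1180 [[ 0.52  -0.214  0.136]] (np.int64(131), np.int64(201), np.int64(184), np.int64(226))
blue_grip 0.65 [302.2, 137.1] 700 [[0.511 0.172 0.125]] (np.int64(265), np.int64(327), np.int64(125), np.int64(151))
side {'vfov': 54.00320345159226, 'cx': 254.99039336757255, 'cy': 191.95508042418032, 'xyz': array([ 0.50106053, -0.51733563,  0.70980428]), 'orientation': array([-0.3484251 ,  0.93665633, -0.03048326,  0.01859122])}
blue_lever 0.76 [233.0, 133.7] 825 [[0.505 0.158 0.136]] (np.int64(195), np.int64(264), np.int64(119), np.int64(147))
blue_mark 0.58 [244.2, 145.8] 296 [[0.531 0.153 0.102]] (np.int64(235), np.int64(263), np.int64(136), np.int64(158))
red_grip 0.79 [240.1, 283.1] 1774 [[ 0.505 -0.222  0.136]] (np.int64(179), np.int64(280), np.int64(262), np.int64(303))
blue_grip 0.81 [232.3, 132.3] 907 [[0.504 0.176 0.125]] (np.int64(195), np.int64(264), np.int64(119), np.int64(148))
```

View pics/scene.png

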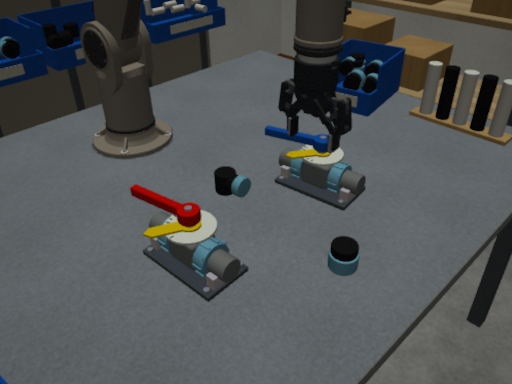

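View pics/side.png

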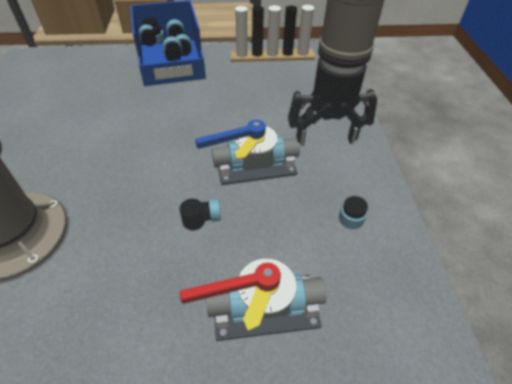

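The scene view has the blue valve on the left: hub near (322,143), lever tip (266,130), yellow tab tip (289,155). In the side view the hub is near (257,128), lever tip (197,143), tab tip (238,157). The red valve is the nearer one in both pictures.

```bash
python3 - <<'E'
from h import *
from scipy.optimize import least_squares
import cv2
obs=readout.get_obs(); print(obs['t'],obs['eef_pos'],obs['tool_rot'])
# hub top and lever end by pixels
for c,hub,tip,mt in [('scene',(322,143),(266,130),(289,155)),('side',(257,128),(197,143),(238,157))]:
    h=at_z(c,[hub],.138)[0];t=at_z(c,[tip],.128)[0];m=at_z(c,[mt],.102)[0]
    print(c,h.round(3),t.round(3),m.round(3),[np.degrees(np.arctan2(*(v-h)[1::-1])).round(1) for v in (t,m)],[np.linalg.norm((v-h)[:2]).round(3) for v in (t,m)])
# mask fit: silhouettes of lever box+hub, both cameras
def proj(cam,P):
    m=cams[cam]; f=192/np.tan(np.radians(m['vfov'])/2); w,x,y,z=m['orientation']
    p=R.from_quat([x,y,z,w]).inv().apply(P-np.array(m['xyz'])); return p[:,:2]/p[:,2:]*f+[m['cx'],m['cy']]
cams={c:imaging.camera_model(c) for c in('scene','side')}
def sil(parts,cam):
    im=np.zeros((384*4,512*4),np.uint8)
    for P in parts: cv2.fillConvexPoly(im,cv2.convexHull((proj(cam,P)*4+2).round().astype(np.int32)),255)
    return cv2.resize(im,(512,384),interpolation=cv2.INTER_AREA)/255.
def lever(p):
    x,y,a=p; u=np.array([np.cos(a),np.sin(a)]); v=np.array([-u[1],u[0]])
    bar=np.array([[*(np.array([x,y])+r*u+s*v),z] for r in(0,.15) for s in(-.009,.009) for z in(.114,.136)])
    th=np.linspace(0,2*np.pi,24); hub=np.array([[x+.023*np.cos(q),y+.023*np.sin(q),z] for q in th for z in(.112,.14)])
    return [bar,hub]
masks={c:imaging.cut_out('blue_lever',c)[0]['mask'].astype(float) for c in cams}
tabs={c:imaging.cut_out('blue_mark',c)[0]['mask'].astype(float) for c in cams}
from scipy.optimize import minimize
def cost(p): return sum(np.abs(cv2.GaussianBlur(masks[c]-sil(lever(p),c),(0,0),1)).sum() for c in cams)
best=min((minimize(cost,[.56,.16,a],method='Nelder-Mead',options=dict(initial_simplex=[[.56,.16,a],[.58,.16,a],[.56,.18,a],[.56,.16,a+.2]])) for a in(3.0,3.3,3.6)),key=lambda r:r.fun)
print('lever',best.x.round(3),np.degrees(best.x[2]).round(1),best.fun)
x,y,_=best.x
for c in cams:
    ys,xs=np.nonzero(tabs[c]); P=at_z(c,np.c_[xs,ys],.102)[:,:2]-[x,y]; r=np.hypot(*P.T); k=r>.045
    print(c,'tab',np.degrees(np.arctan2(*P[k].mean(0)[::-1])).round(1),r.max().round(3),'iou')
E
```

```text
0.5 [6.74997082e-01 1.36872693e-05 2.04681023e-01] [-1.36564586e-05  7.07103527e-01  7.07110035e-01 -5.49883693e-07]
scene [0.578 0.163 0.138] [0.427 0.134 0.128] [0.52  0.116 0.102] [np.float64(-169.3), np.float64(-141.5)] [np.float64(0.154), np.float64(0.075)]
side [0.562 0.173 0.138] [0.422 0.139 0.128] [0.514 0.115 0.102] [np.float64(-166.5), np.float64(-129.5)] [np.float64(0.144), np.float64(0.075)]
lever [0.559 0.187 3.439] 197.0 442.28773428747957
scene tab -118.1 0.087 iou
side tab -122.5 0.088 iou
```

drive_tool([
  [2,-3,-3,0,-1],
  [3,-4,-3,0,-1],
  [3,-4,-2,0,-1],
  [3,-4,-2,0,-1],
  [0,-2,0,0,-1],
  [0,0,0,0,-1],
])

```text
t: 1.3
eef_pos: [0.5145, 0.1027, 0.2989]
tool_rot: [0.0, 0.706, 0.708, 0.001]
contact_force: [0.7, -0.4, -0.7]
gripper_width: 1.004
grasp_force: 0.0
```

```bash
python3 - <<'E'
from h import *
o=readout.get_obs(); print(o['t'],o['eef_pos'],o['tool_rot'])
m=imaging.camera_model('wrist'); print(m)
im=imaging.read_camera('wrist'); cv2.imwrite('pics/w1.png',cv2.cvtColor(im,cv2.COLOR_RGB2BGR))
for t,z in [('blue_lever',.136),('blue_mark',.102)]:
    for r in imaging.cut_out(t,'wrist')[:2]: print(t,r['conf'],r['centre'],r['mask'].sum(),at_z('wrist',[r['centre']],z).round(3))
E
```

```text
1.3 [0.51451311 0.10269645 0.29885198] [2.88867244e-04 7.06004902e-01 7.08206486e-01 7.54159887e-04]
{'vfov': 60.44656863347194, 'cx': 256.9849324836657, 'cy': 186.72380978637048, 'xyz': array([0.51436497, 0.18280106, 0.46865427]), 'orientation': array([1.60082410e-01, 9.87102341e-01, 1.56496983e-03, 3.76804350e-04])}
blue_lever 0.56 [268.9, 87.1] 4346 [[0.528 0.172 0.136]]
blue_mark 0.97 [269.6, 116.2] 1392 [[0.531 0.14  0.102]]
```

View pics/w1.png

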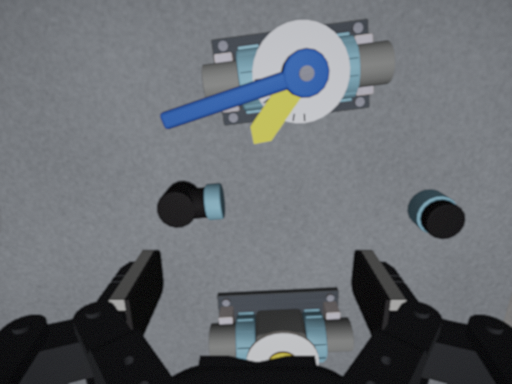

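The wrist view is clear: blue hub at (307,73), lever tip (166,121), tab tip near (260,141), with the red valve at the bottom of the picture.

```bash
cat > meas.py <<'E'
from h import *
im=imaging.read_camera('wrist')
hub=None
L=[r for r in imaging.cut_out('blue_lever','wrist')][0]['mask']; T=imaging.cut_out('blue_mark','wrist')[0]['mask']
def pts(m,z):
    ys,xs=np.nonzero(m); return at_z('wrist',np.c_[xs,ys],z)[:,:2]
# hub: circle from blue pixels = largest inscribed circle in filled mask
f=cv2.morphologyEx(L.astype(np.uint8),cv2.MORPH_CLOSE,np.ones((21,21)))
d=cv2.distanceTransform(f,cv2.DIST_L2,5); r,c=np.unravel_index(d.argmax(),d.shape)
s=at_z('wrist',[(c,r)],.138)[0,:2]; print('hub px',(c,r),d.max(),'stem',s.round(4))
if abs(s-STEM).max()>.02 if 'STEM' in globals() else False: print('odd')
def ax(P,lo):
    v=P-s; rr=np.hypot(*v.T); w=v[rr>lo]; u=np.linalg.svd(w-w.mean(0))[2][0]; u=u*np.sign(u@w.mean(0))
    deg=lambda q:np.degrees(np.arctan2(q[1],q[0])).round(1); return 'by mean',deg(w.mean(0)),'by axis',deg(u),'reach',rr.max().round(3)
print('lever',ax(pts(L,.132),.05)); print('tab',ax(pts(T,.102),.03))
E
python3 meas.py
```

```text
hub px (np.int64(301), np.int64(70)) 24.165895 stem [0.5586 0.1868]
lever ('by mean', np.float64(-161.7), 'by axis', np.float64(-161.4), 'reach', np.float64(0.149))
tab ('by mean', np.float64(-122.9), 'by axis', np.float64(-124.8), 'reach', np.float64(0.088))
```

drive_tool([
  [2.3,-3.3,0,0,-1],
  [2.2,-3.3,0,0,-1],
  [0,0,0,8,-1],
  [0,0,0,8,-1],
  [0,0,0,8,-1],
  [0,0,0,8,-1],
  [0,0,0,8,-1],
  [0,0,0,8,-1],
])

```text
t: 2.4
eef_pos: [0.451, 0.1461, 0.2971]
tool_rot: [0.0, 0.935, 0.355, -0.0]
contact_force: [0.4, -0.4, 0.1]
gripper_width: 1.003
grasp_force: 0.0
```

drive_tool([
  [0,0,3,8,-1],
  [0,0,3,8,-1],
  [0,0,1,8,-1],
  [0,0,0,0,-1],
  [0,0,0,0,-1],
])

```text
t: 2.9
eef_pos: [0.4511, 0.1464, 0.2277]
tool_rot: [0.0, 0.987, 0.158, -0.0]
contact_force: [0.2, 0.1, 0.8]
gripper_width: 1.001
grasp_force: 0.0
```

```bash
python3 - <<'E'
from h import *
o=readout.get_obs(); q=o['tool_rot']; r=R.from_quat([*q[1:],q[0]]).as_matrix()
print(o['t'],o['eef_pos'].round(4),'tool x heading',np.degrees(np.arctan2(r[1,0],r[0,0])),'tilt',r[:,2].round(3))
s=np.array([.562,.185]);a=np.radians(-162); g=s+.12*np.array([np.cos(a),np.sin(a)])
print('grip',g,'shift in tool cm',(100*r.T@np.array([*(g-np.array(o['eef_pos'])[:2]),0])).round(2))
im=imaging.read_camera('wrist'); cv2.imwrite('pics/w2.png',cv2.cvtColor(im,cv2.COLOR_RGB2BGR))
E
```

```text
2.9 [0.4511 0.1464 0.2277] tool x heading 18.177339569864895 tilt [-0. -0. -1.]
grip [0.44787322 0.14791796] shift in tool cm [-0.25 -0.24  0.  ]
```

View pics/w2.png

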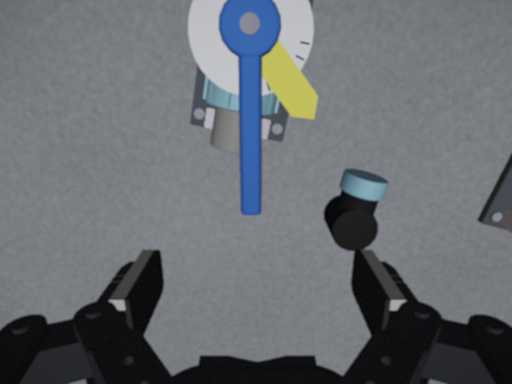

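The lever runs straight down the picture (column 250, from hub at row 22 to tip at row 213). It is lined up with the tool and about 7 px left of the fingers' middle. I'll shift by that much and descend.

drive_tool([
  [-0.2,-0.4,3,0,-1],
  [0,0,4,0,-1],
  [0,0,3,0,-1],
  [0,0,2,0,-1],
  [0,0,0,0,-1],
  [0,0,0,0,-1],
])

```text
t: 3.55
eef_pos: [0.4483, 0.15, 0.1086]
tool_rot: [-0.0, 0.988, 0.157, 0.001]
contact_force: [-0.2, -0.5, -0.7]
gripper_width: 1.003
grasp_force: 0.0
```

drive_tool([
  [0,0,0,0,1],
  [0,0,0,0,1],
  [0,0,0,0,1],
  [0,0,0,0,1],
  [0,0,0,0,1],
  [0,0,0,0,1],
], squeeze=25)

```text
t: 4.15
eef_pos: [0.4474, 0.1499, 0.108]
tool_rot: [-0.0, 0.988, 0.157, 0.0]
contact_force: [-1.8, 0.5, 4.6]
gripper_width: 0.19
grasp_force: 24.4
```

drive_tool([
  [0.04,0.96,0,-4.6,1],
  [0.04,0.96,0,-4.6,1],
  [0.04,0.96,0,-4.6,1],
  [0.04,0.96,0,-4.6,1],
  [0.04,0.96,0,-4.6,1],
  [0.04,0.96,0,-4.6,1],
  [0.04,0.96,0,-4.6,1],
  [0.04,0.96,0,-4.6,1],
])

```text
t: 4.95
eef_pos: [0.4924, 0.0899, 0.108]
tool_rot: [-0.001, 0.887, 0.462, 0.0]
contact_force: [-2.3, 4.0, 4.4]
gripper_width: 0.19
grasp_force: 24.5
```

drive_tool([
  [0,0,0,0,1],
  [0,0,0,0,1],
  [0,0,0,0,-1],
  [0,0,0,0,-1],
  [0,0,0,0,-1],
  [0,0,0,0,-1],
  [0,0,0,0,-1],
  [0,0,0,0,-1],
])

```text
t: 5.75
eef_pos: [0.4921, 0.0888, 0.1075]
tool_rot: [-0.0, 0.888, 0.46, -0.0]
contact_force: [0.2, 0.2, 0.5]
gripper_width: 0.997
grasp_force: 0.0
```

Released. I'll rise and check.

drive_tool([
  [0,0,-3,0,-1],
  [0,0,-5,0,-1],
  [0,0,-5,0,-1],
  [0,0,-3,0,-1],
  [0,0,0,0,-1],
  [0,0,0,0,-1],
])

```text
t: 6.35
eef_pos: [0.4924, 0.0889, 0.2679]
tool_rot: [0.0, 0.888, 0.46, 0.001]
contact_force: [-0.3, -0.9, -0.7]
gripper_width: 1.003
grasp_force: 0.0
```

```bash
python3 meas.py; python3 - <<'E'
from h import *
im=imaging.read_camera('wrist'); cv2.imwrite('pics/w3.png',cv2.cvtColor(im,cv2.COLOR_RGB2BGR))
o=readout.get_obs(); print(o['t'],o['eef_pos'],o['contact_force'])
E
```

```text
hub px (np.int64(254), np.int64(27)) 26.965895 stem [0.5581 0.1868]
lever ('by mean', np.float64(-123.8), 'by axis', np.float64(-124.2), 'reach', np.float64(0.149))
tab ('by mean', np.float64(-122.3), 'by axis', np.float64(-123.2), 'reach', np.float64(0.078))
6.55 [0.49132931 0.08859483 0.26605638] [-0.0780733  -0.29270284 -0.42043504]
```

View pics/w3.png

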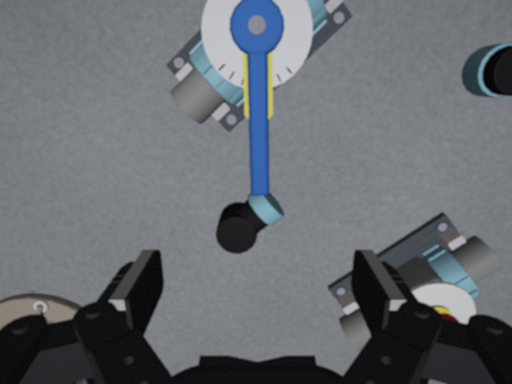

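The lever (hub at 257,25, tip at 260,193) lies centred over the yellow tab, whose edges show evenly at columns 246 and 271. They agree to about 1 degree, and the gripper is clear of everything.

```bash
python3 -c "
from station import hand_in
print(hand_in())"
```

```text
the job is handed in; nothing more can be done
None
```

I turned the blue lever until it lay over its yellow tab (within about 1° by the wrist camera), let go of it, left the red lever untouched, and handed the job in at about 6.6 s; no verdict was returned.

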